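Lock a strip of wood in the cam-clamp jig

ROBOT

A 6-joint arm with a two-finger parallel gripper is mounted at the origin on a cart in front of the work surface, level with it; the furniture and walls round the work are solid. World frame = base frame: x ahead of the robot, y to its left, z up, the work surface at z = 0. Lengths are in mm, angles in rad, forces in N, time in s.
With the tool pointing down it reaches from about 325 to 900 mm from the base axis. Payload 6.1 kg.
Tool frame: the origin (TCP) lies midway between the tips of the shut fingers; the grasp point (between the pads) lies 19 mm behind it (bot.grip_point_offset is the distance from the TCP to the grasp point, in mm); z points along the fingers, y is the line along which they close (so a half turn about z gives the same grasp; the last joint's range is limited). The gripper opens to 85 mm and grips with 20 to 120 N. Pads are 22 mm wide; open, the fingers measure 114 mm over their backs; the gripper's body (76 mm by 85 mm) begins 54 mm behind the grasp point. The pads swing forward as they close: fully open they stand 13 mm farther back than shut.
Start: joints at [-1.438, 0.22, 1.526, -0, 1.395, -0.126], TCP at [159.944, -604.18, 231.3] pointing down, gripper open.
Joint ranges: [-2.98, 2.98], [-0.91, 2.08], [0.09, 2.57], [-1.24, 4.39], [0.2, 2.65], [-2.68, 2.68]. Speed limits (rad/s): [2.57, 2.57, 3.01, 3.14, 3.14, 3.14].

INTERFACE

Orientations are given as [roll, pitch, yaw] about the fixed x, y, z axes, in that order (R = Rz(yaw) Ry(pitch) Rx(roll)).
In Python, from workcell import bot gives the robot as it stands. The module is installed in compiled form; this text tells all that it offers.
- The arm moves only by the shell command python3 -m crank FILE, which reads ROWS from the file FILE. ROWS is a JSON list of rows, 1 to 12 of them, each an object with the fields turn_vec (a list: a rotation vector rx, ry, rz in parts of the range, where 1.0 means 60 degrees), pos (a list: dx, dy, dz in shares of the most that a row can go, 1 being 62.5 mm), finger_gap (the finger opening in mm); a field left out counts as zero (the opening has to be given); each row shifts and turns the commanded pose from where the row before left it, along the tool's axes as they then stand; what a row does not reach is not made up. A row lasts 1/8 s, in which the tool goes at most 62.5 mm and 0.188 rad, less where a joint would pass 70% of its speed; a pose out of reach is approached as far as the arm can. The fingers move at their own pace and stop on an object; the grip force is fixed at half the most. Time passes only in rows, so rows that do not move let the fingers close. It prints the time, the measured TCP pose, the force, the opening and the grip force at its end. A shift or turn number past 1, either way, is cut back to 1. Input that does not fit is refused with a message, and nothing moves.
- bot.read_state(): the state, without advancing time (a new reading comes with each control period).
- bot.camera(name): name is "scene" or "top" or "wrist"; returns a dict with "img" (384x512x3 uint8, red, green, blue), "vfov" (degrees; the focal length in pixels is half the picture's height over the tangent of half this angle, whatever the lens; pixels are square), "cx", "cy" (the principal point, pixels), "extrinsics" (4x4, takes a point from camera to world coordinates); the wrist camera has in their place "hand_eye" (4x4, takes a point from camera to tool coordinates, whose origin is the TCP and whose axes are the flange's). Camera axes: x right, y up, looking along -z (the intrinsics and any distortion apply to the point x, -y, -z); pixel columns grow to the right and rows downward; lengths in mm; the calibration is good to about 2 mm. A picture is of the moment at which its call begins: read the wrist's pose just before it. There is no depth.
- bot.close_job(): hands the job in; it is judged then, once.
The state is a dict: "time": time; "joint_pos": joint angles; "joint_vel": joint speeds; "joint_efforts": joint torques, N m; "ee_pos": TCP position; "tcp_rot": TCP orientation; "ft_force": force on the tool from outside, world axes, zero at the start; "moment": the same for the moment, N m; "finger_gap": finger opening in mm; "grasp_force": force on a finger pad.
Only numpy, scipy, OpenCV 4.12 (cv2) and the standard library are available. Lean on these libraries where they do the work, as an engineer would, in place of code of your own. Each camera call takes 0.05 s, during which the arm holds its last target. There are 200 camera calls.

TASK

Get the wooden strip held fast for drilling: push it along the jig with a fingertip until its end is home against the end stop, then swing the cam lever round by pushing on its arm, counterclockwise from above, until the cam grips the strip firmly flat against the fence and stays gripped by itself. Only push: do not pick the strip up, and leave the pencil, screwdriver, pliers and film pot where they are.

Things in the scene. Friction and masses are not known exactly. Their poses are not given: they have to be found in the camera images.
- jig: Plywood clamping jig screwed to the bench; base 18 mm thick, spanning x -110..110, y -200..160 mm of its own frame (origin at bench level; +x to the fence on its far side, +y to the end stop on its left). The strip lies on the base; seated against fence and stop its centre is at x = +40, y = +20 mm here.
- workpiece: Loose wooden strip, 60 x 220 x 20 mm, 0.14 to 0.28 kg, lying on the jig's base between fence and cam, long along its own y; origin at the centre of its underside, axes roughly as the jig's. It starts 35 to 75 mm short of the end stop (towards the jig's -y), 6 to 9 mm off the fence and up to 0.04 rad askew.
- cam_lever (a joint): Lever angle, rad, grows counterclockwise from above. 0: open, lever points 150 deg from the jig's +x, cam 16 mm clear of a strip at the fence (starts at 0 to 0.5). Touches it at about 1.5; end of travel 2.13, lever then alongside the strip. Needs 2 N on the arm free, 5 to 12 N when squeezing; stays where left; from about 1.8 it grips firmly. Its turning drags the strip towards the stop.
- pivot (a point): Point on the lever's pivot axis, 50 mm above the bench (jig x = -25, y = +20 mm); the bolt's top is at 65 mm. The cam sits on a small steel slide that backs off up to 3 mm from the strip on a rubber buffer as it squeezes (12 N per mm); low dark rails and a bracket round it reach 47 mm from the axis, 34 mm high.
- lever_arm (a point): Point on the steel lever arm, 75 mm from the pivot, at mid height. The arm is a flat bar 14 mm wide, 9 mm high (46 to 55 mm above the bench), from the pivot to 90 mm out; here only the jig's base lies under it, 28 mm below. Push on its side.
- lever_knob (a point): Centre of the red ball knob, 27 mm across, at the lever's end, 114 mm from the pivot, 50 mm above the bench.
- pencil: Red pencil lying on the bench, 143 mm long along its y, origin at the centre of its underside.
- screwdriver: Yellow-handled screwdriver lying on the bench, 173 mm long along its y, 28 mm thick, origin at the centre of its underside.
- pliers: Blue-handled pliers lying on the bench, 177 mm long along their y, 53 mm wide, origin at the centre of their underside.
- film_pot: Small black pot with a grey lid standing on the bench, 34 mm across, 53 mm high, origin at the centre of its underside.
- stop_face (a point): Centre of the end stop's inner face (it looks to the jig's -y, at jig y = +130 mm). Dark wooden block, 24 mm high, from jig x = 9 to 64 mm.
- fence_face (a point): Point on the fence's inner face (it looks to the jig's -x, at jig x = +70 mm). Dark wooden rail, 24 mm high, from jig y = -190 to +110 mm.
- cam_centre (a point): Centre of the rubber-edged aluminium eccentric disc, 52 mm across, 18 mm thick (24 to 42 mm above the bench), 12 mm off the pivot; it turns with the lever and presses on the strip's near long edge, at the middle of the seated strip.

How it is judged (in metres and radians):
On the way, in this order (a step that is already met when the one before it is completed fails the run):
1. the strip's end is pushed home to the end stop while the cam is still loose (y of workpiece in the frame of jig above 0.016 m and contact force between cam_lever and workpiece below 2 N and value of joint cam_lever below 1.5 rad), for 0.2 s.
2. the lever is swung round until the cam grips the strip (value of joint cam_lever above 1.6 rad and contact force between cam_lever and workpiece above 8 N), for 0.2 s.
At the end, for the whole second after the job is handed in: The strip lies flat on the base, its end within 3.5 mm of the end stop, its edge within 2.5 mm of the fence and parallel to it (0.02 rad); the lever stands past 1.6 rad and the cam presses on the strip with more than 8 N, with everything at rest (all of step 2 and y of workpiece in the frame of jig between 0.0165 and 0.0225 m and x of workpiece in the frame of jig between 0.0375 and 0.043 m and z of workpiece in the frame of jig below 0.0205 m and angle between the y axis of workpiece and the y axis of jig, either way round below 0.02 rad and linear speed of workpiece below 0.01 m/s and velocity of joint cam_lever between -0.05 and 0.05 rad/s); the robot touches nothing.
It fails at once if the strip is lifted or tipped (z of workpiece in the frame of jig above 0.03 m or angle between workpiece's own z axis and vertical above 0.12 rad).
It fails at once if a bystander is disturbed (distance of any of pencil, screwdriver, pliers, film_pot from where it was at the start of the episode above 0.02 m).
It also fails if it takes over 54 s, if anything falls off the work surface, if the arm or the gripper's body presses on something with over 40 N, if the wrist force passes 120 N, or if a joint passes its speed limit or range.

## Working session

There is one attempt and no reset: what is moved stays moved. The work goes in short steps, Python scripts to look and compute and a shell command to move; the robot and the scene stay as the last step left them, time stands still between calls to the robot, and variables do not carry over. Pictures are saved under pics/ and viewed, at most 10 in all, crops included, and the job is handed in when it is done.

```bash
mkdir -p pics; python3 - <<'E'
from workcell import bot
import cv2,numpy as np
s=bot.read_state();print(s['time'],s['ee_pos'],s['tcp_rot'],s['finger_gap'])
for n in("scene","top"):
    c=bot.camera(n);cv2.imwrite(f'pics/{n}0.png',c['img'][...,::-1]);print({k:v for k,v in c.items() if k!='img'})
    np.save(f'pics/{n}0.npy',c,allow_pickle=True)
E
```

```text
0.0 [ 159.86670212 -603.5674361   230.19958489] [-3.13965238e+00 -2.50743766e-04  2.58737255e-01] 85.38221594932484
{'vfov': 45.049719918546124, 'cx': 263.947171541934, 'cy': 189.32912533563186, 'extrinsics': array([[-9.53736462e-01,  2.29568841e-01, -1.94126013e-01,
         2.66656198e+02],
       [-3.00157531e-01, -6.90371896e-01,  6.58249270e-01,
         8.40921618e+02],
       [ 1.70943785e-02,  6.86064715e-01,  7.27339666e-01,
         1.01795961e+03],
       [ 0.00000000e+00,  0.00000000e+00,  0.00000000e+00,
         1.00000000e+00]])}
{'vfov': 57.1517663373822, 'cx': 255.72032126776125, 'cy': 195.95772922845623, 'extrinsics': array([[ 1.89802456e-02,  9.95748915e-01, -9.01323931e-02,
         4.24033023e+02],
       [-9.99819097e-01,  1.87916530e-02, -2.94060757e-03,
         1.49108084e+01],
       [-1.23437014e-03,  9.01719013e-02,  9.95925451e-01,
         1.26676534e+03],
       [ 0.00000000e+00,  0.00000000e+00,  0.00000000e+00,
         1.00000000e+00]])}
```

View pics/top0.png

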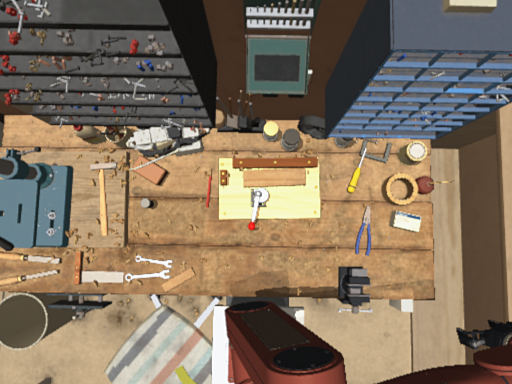

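View pics/scene0.png

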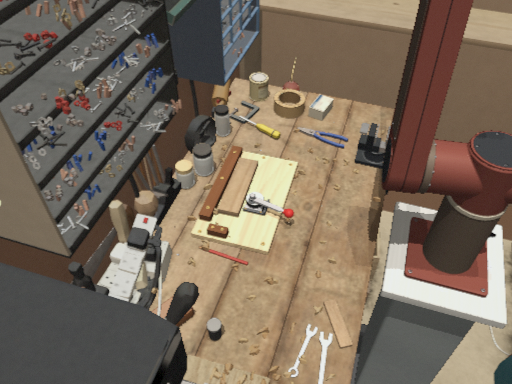

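The top view shows the jig (columns 219-321, rows 156-219) with the strip at (275,177), the stop at (224,177) and the knob at (252,227). The pencil is left of the jig at (209,188), the screwdriver at (356,178) and the pliers at (364,230). The scene view agrees.

```bash
cat > h.py <<'E'
import numpy as np,cv2
from scipy.spatial.transform import Rotation as R
def rays(c,uv,T):
    f=192/np.tan(np.radians(c['vfov']/2)); uv=np.atleast_2d(np.asarray(uv,float))
    d=np.c_[(uv[:,0]-c['cx'])/f,-(uv[:,1]-c['cy'])/f,-np.ones(len(uv))]@T[:3,:3].T
    return T[:3,3],d
def plane(c,uv,z,T=None):
    o,d=rays(c,uv,c['extrinsics'] if T is None else T)
    return o+d*((z-o[2])/d[:,2])[:,None]
def wT(c,s):
    M=np.eye(4);M[:3,:3]=R.from_euler('xyz',s['tcp_rot']).as_matrix();M[:3,3]=s['ee_pos'];return M@c['hand_eye']
def big(m):
    cs,_=cv2.findContours(m.astype(np.uint8),cv2.RETR_EXTERNAL,cv2.CHAIN_APPROX_NONE);return max(cs,key=cv2.contourArea)
E
python3 - <<'E'
from h import *
for n in("top","scene"):
    c=np.load(f'pics/{n}0.npy',allow_pickle=True).item();im=c['img']
    h=cv2.cvtColor(im,cv2.COLOR_RGB2HSV)
    H,S,V=[h[...,i].astype(int) for i in range(3)]
    m=(H>20)&(H<35)&(V>200)&(S>50)&(S<150)
    k=big(m);r=cv2.minAreaRect(k);b=cv2.boxPoints(r);print(n,r);
    q=cv2.approxPolyDP(cv2.convexHull(k),6,True)[:,0];print(q.tolist(),plane(c,q,18).round(0).tolist())
    m=((H<5)|(H>175))&(S>200)&(V>150)
    k=big(m) if n=='scene' else big(m&(np.arange(512)>230)[None]&(np.arange(512)<280)[None]&(np.arange(384)<250)[:,None]);p=k.mean(0)[0];print('knob',p,plane(c,p,50).round(0))
E
```

```text
top ((288.397705078125, 191.1243133544922), (54.429561614990234, 62.39560317993164), 88.26429748535156)
[[318, 163], [319, 217], [258, 218], [263, 187]] [[660.0, -202.0, 18.0], [467.0, -207.0, 18.0], [459.0, 9.0, 18.0], [570.0, -7.0, 18.0]]
knob [251.38888889 225.94444444] [[430.  31.  50.]]
scene ((256.25, 230.25001525878906), (34.152591705322266, 38.263553619384766), 18.434947967529297)
[[278, 219], [267, 250], [234, 243], [247, 212]] [[462.0, 33.0, 18.0], [460.0, 144.0, 18.0], [550.0, 149.0, 18.0], [553.0, 35.0, 18.0]]Traceback (most recent call last):
  File "<stdin>", line 10, in <module>
  File "h.py", line 13, in big
    cs,_=cv2.findContours(m.astype(np.uint8),cv2.RETR_EXTERNAL,cv2.CHAIN_APPROX_NONE);return max(cs,key=cv2.contourArea)
                                                                                             ~~~^^^^^^^^^^^^^^^^^^^^^^^^
ValueError: max() iterable argument is empty
```

Careful with the scale: shifts go in shares of 62.5 mm and turns go in shares of 60 degrees. That gives: 42 mm is 0.672, -40 mm is -0.64.

```bash
echo '[{"pos": [0.672,-0.64,-0.272],"finger_gap": 0},{"pos": [0.672,-0.64,-0.272],"finger_gap": 0},{"pos": [0.672,-0.64,-0.272],"finger_gap": 0},{"pos": [0.672,-0.64,-0.272],"finger_gap": 0},{"pos": [0.672,-0.64,-0.272],"finger_gap": 0},{"pos": [0.672,-0.64,-0.272],"finger_gap": 0},{"pos": [0.672,-0.64,-0.272],"finger_gap": 0},{"pos": [0.672,-0.64,-0.272],"finger_gap": 0},{"pos": [0.672,-0.64,-0.272],"finger_gap": 0},{"pos": [0.672,-0.64,-0.272],"finger_gap": 0},{"pos": [0.672,-0.64,-0.272],"finger_gap": 0},{"pos": [0.672,-0.64,-0.272],"finger_gap": 0}]' > next.json && python3 -m crank next.json
echo '[{"turn_vec": [0,0,0.1241],"finger_gap": 0},{"turn_vec": [0,0,0.1241],"finger_gap": 0},{"finger_gap": 0}]' > next.json && python3 -m crank next.json
python3 - <<'E'
from workcell import bot
from h import *
s=bot.read_state();c=bot.camera("wrist");cv2.imwrite('pics/w1.png',c['img'][...,::-1]);c['T']=wT(c,s);np.save('pics/w1.npy',c,allow_pickle=True)
print(s['time'],s['ee_pos'],s['tcp_rot'],c['vfov'],c['hand_eye'].round(2))
E
```

```text
time: 1.6
ee_pos: [524.9, -9.3, 435.6]
tcp_rot: [3.141, 0.0, 0.259]
ft_force: [0.6, -0.6, -0.1]
finger_gap: 0.0
grasp_force: 0.0
time: 1.98
ee_pos: [524.2, -10.9, 434.8]
tcp_rot: [-3.141, 0.001, 0.0]
ft_force: [-0.9, -0.7, 1.3]
finger_gap: 0.0
grasp_force: 0.0
1.975 [524.24259683 -10.89153838 434.77196624] [-3.14141047e+00  9.80086145e-04  4.60215966e-04] 62.889312753759 [[ 0.000e+00  9.500e-01  3.200e-01  8.360e+01]
 [ 1.000e+00 -0.000e+00 -0.000e+00 -5.000e-02]
 [ 0.000e+00  3.200e-01 -9.500e-01 -1.425e+02]
 [ 0.000e+00  0.000e+00  0.000e+00  1.000e+00]]
```

View pics/w1.png

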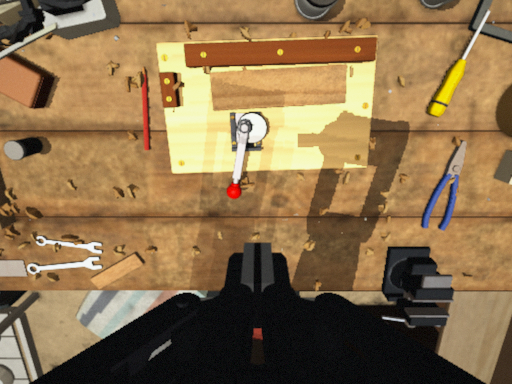

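The wrist view shows the base (corners about (157,43), (378,37), (368,165) and (171,174)), with the strip at columns 211-347, rows 66-111. The stop's inner edge is at column 180, the pivot bolt near (244,125) and the knob at (234,191).

```bash
python3 - <<'E'
from h import *
c=np.load('pics/w1.npy',allow_pickle=True).item();T=c['T'];im=c['img']
h=cv2.cvtColor(im,cv2.COLOR_RGB2HSV);H,S,V=[h[...,i].astype(int) for i in range(3)]
print('strip',h[75:100:12,230:340:40].tolist(),'base',h[55,170].tolist(),h[150,200:380:50].tolist(),'fence',h[55,210:360:60].tolist(),'bench',h[150,400].tolist())
base=(H>20)&(H<35)&(S>60)&(V>60); base[:30]=0;base[180:]=0
k=big(cv2.morphologyEx(base.astype(np.uint8),cv2.MORPH_OPEN,np.ones((3,3))));hull=cv2.convexHull(k);q=cv2.approxPolyDP(hull,5,True)[:,0]
print('base',q.tolist(),plane(c,q,18,T).round(1).tolist())
m=((H<5)|(H>175))&(S>200)&(V>150);k=big(m);p,r=cv2.minEnclosingCircle(k);print('knob',p,r,plane(c,p,50,T).round(1))
cv2.imwrite('pics/w1c.png',cv2.resize(im[25:205,145:390,::-1],None,fx=3.2,fy=3.2,interpolation=cv2.INTER_CUBIC))
E
```

```text
strip [[[16, 138, 226], [17, 130, 227], [17, 131, 225]], [[16, 139, 198], [17, 137, 217], [17, 132, 226]], [[17, 135, 199], [17, 138, 196], [17, 131, 225]]] base [30, 78, 245] [[30, 74, 247], [25, 37, 117], [30, 74, 247], [19, 138, 200]] fence [[12, 203, 158], [11, 194, 160], [12, 203, 161]] bench [15, 135, 96]
base [[156, 44], [375, 61], [370, 118], [323, 161], [290, 169], [171, 166]] [[671.5, 153.0, 18.0], [646.8, -204.4, 18.0], [555.3, -207.0, 18.0], [478.9, -130.7, 18.0], [463.8, -71.3, 18.0], [469.0, 146.5, 18.0]]
knob (233.0, 190.5) 7.762187480926514 [[432.7  31.6  50. ]]
```

View pics/w1c.png

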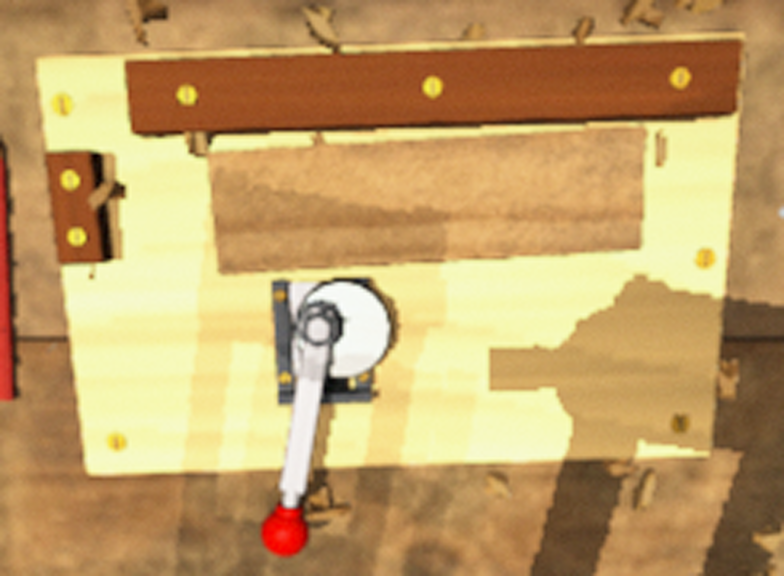

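The crop shows the base corners at (37,58), (744,35), (712,458) and (87,473) and the strip's top corners at (210,148), (645,127), (641,247) and (219,272). The fence edge runs (133,132)-(735,113), the stop edge (99,152)-(108,262), the bolt is at (318,323) and the knob at (285,530).

```bash
cat >> h.py <<'E'
def toworld(jig,p):  # jig=(x,y,yaw)
    a=jig[2];M=np.array([[np.cos(a),-np.sin(a)],[np.sin(a),np.cos(a)]]);return np.atleast_2d(p)@M.T+jig[:2]
def tojig(jig,p):
    a=jig[2];M=np.array([[np.cos(a),-np.sin(a)],[np.sin(a),np.cos(a)]]);return (np.atleast_2d(p)[:,:2]-jig[:2])@M
E
python3 - <<'E'
from h import *
from scipy.optimize import least_squares
c=np.load('pics/w1.npy',allow_pickle=True).item();T=c['T']
def P(uv,z): return plane(c,np.array(uv)/3.2+[145,25],z,T)[:,:2]
B=P([(37,58),(744,35),(712,458),(87,473)],18);M=np.array([[110,160],[110,-200],[-110,-200],[-110,160]])
bolt=P([(318,323)],65)
r=least_squares(lambda q:(toworld(q,np.r_[M,[[-25,20]]])-np.r_[B,bolt]).ravel(),[570,-7,0]);j=r.x
print('jig',j.round(3),r.fun.reshape(-1,2).round(1).tolist());np.save('jig.npy',j)
print('fence',tojig(j,P([(133,132),(735,113)],42)).round(1).tolist())
print('stop',tojig(j,P([(99,152),(108,262)],42)).round(1).tolist())
s=tojig(j,P([(210,148),(645,127),(641,247),(219,272)],38));print('strip',s.round(1).tolist(),s.mean(0), 'sides',np.linalg.norm(s-np.roll(s,-1,0),axis=1))
k=tojig(j,P([(285,530)],50))[0];print('knob',k.round(1),'r',np.hypot(*(k-[-25,20])),'angle-150',np.degrees(np.arctan2(k[1]-20,k[0]+25))%360-150)
print('strip right end world',toworld(j,(s[1]+s[2])/2))
E
```

```text
jig [ 5.69725e+02 -9.84000e+00  3.00000e-02] [[2.0, 1.5], [1.8, -2.6], [0.2, 0.0], [-1.2, 1.4], [-2.8, -0.2]]
fence [[70.5, 108.7], [70.7, -187.8]]
stop [[61.8, 126.5], [9.0, 127.8]]
strip [[62.3, 71.7], [65.8, -145.1], [8.4, -146.8], [2.2, 71.7]] [ 34.65495994 -37.11183357] sides [216.90638316  57.40656938 218.52243318  60.10391185]
knob [-136.    43.7] r 113.53241092560967 angle-150 17.925389792645746
strip right end world [[ 611.24196471 -154.58625403]]
```

To row units: 50 mm is 0.8, 25.7 mm is 0.4112, -0.03 rad is -0.0286.

```bash
echo '[{"pos": [0.1968,0.4112,0.8],"finger_gap": 0},{"pos": [0.1968,0.4112,0.8],"finger_gap": 0},{"pos": [0.1968,0.4112,0.8],"finger_gap": 0},{"pos": [0.1968,0.4112,0.8],"finger_gap": 0},{"pos": [0.1968,0.4112,0.8],"finger_gap": 0},{"pos": [0.1968,0.4112,0.8],"finger_gap": 0},{"pos": [0.1952,0.4128,0.8],"finger_gap": 0},{"turn_vec": [0,0,-0.0286],"finger_gap": 0},{"finger_gap": 0},{"finger_gap": 0}]' > next.json && python3 -m crank next.json
python3 - <<'E'
from workcell import bot
from h import *
s=bot.read_state();c=bot.camera("wrist");cv2.imwrite('pics/w2.png',c['img'][...,::-1]);c['T']=wT(c,s);np.save('pics/w2.npy',c,allow_pickle=True)
j=np.load('jig.npy');print(s['ee_pos'],s['tcp_rot'],tojig(j,s['ee_pos'][None]))
E
```

```text
time: 3.28
ee_pos: [611.7, -191.4, 88.4]
tcp_rot: [3.14, -0.004, 0.03]
ft_force: [1.2, 0.2, 0.9]
finger_gap: 0.0
grasp_force: 0.0
[ 611.71041962 -191.3936904    88.40714376] [ 3.13969829 -0.00431235  0.02977568] [[  36.45768448 -182.74407045]]
```

View pics/w2.png

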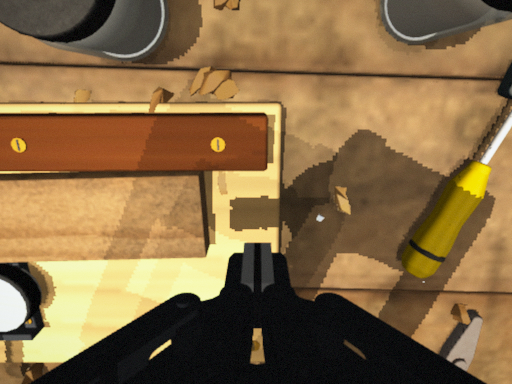

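The strip's end edge runs from (203,174) to (208,258). The shut fingers are at columns 243-274, clear to the right of it.

```bash
python3 - <<'E'
from h import *
c=np.load('pics/w2.npy',allow_pickle=True).item();T=c['T'];j=np.load('jig.npy')
print(tojig(j,plane(c,[(203,174),(208,258)],38,T)),tojig(j,plane(c,[(266,170),(20,170)],42,T)),'fingers',tojig(j,plane(c,[(243,250),(274,250)],88,T)))
E
```

```text
[[  67.37170111 -148.44156709]
 [   6.78048214 -148.63129771]] [[  71.02684677 -188.36049288]
 [  70.97528453  -35.93823532]] fingers [[  40.57541219 -175.55009793]
 [  40.57269497 -191.44588316]]
```

To row units: 21 mm is 0.336, 20 mm is 0.32.

```bash
echo '[{"pos": [0,0,0.336],"finger_gap": 0},{"pos": [0,0,0.336],"finger_gap": 0},{"pos": [0,0,0.32],"finger_gap": 0},{"pos": [0,-0.16,0],"finger_gap": 0},{"pos": [0,-0.128,0],"finger_gap": 0},{"pos": [0,-0.096,0],"finger_gap": 0},{"pos": [0,-0.08,0],"finger_gap": 0},{"pos": [0,-0.08,0],"finger_gap": 0},{"pos": [0,-0.08,0],"finger_gap": 0},{"pos": [0,-0.08,0],"finger_gap": 0},{"pos": [0,-0.08,0],"finger_gap": 0}]' > next.json && python3 -m crank next.json
echo '[{"pos": [0,-0.08,0],"finger_gap": 0},{"pos": [0,-0.08,0],"finger_gap": 0},{"pos": [0,-0.08,0],"finger_gap": 0},{"pos": [0,-0.08,0],"finger_gap": 0},{"pos": [0,-0.064,0],"finger_gap": 0},{"pos": [0,-0.048,0],"finger_gap": 0},{"pos": [0,-0.032,0],"finger_gap": 0},{"finger_gap": 0}]' > next.json && python3 -m crank next.json
python3 -c "
from workcell import bot
from h import *
s=bot.read_state();print(tojig(np.load('jig.npy'),s['ee_pos'][None]),s['ft_force'])"
```

```text
time: 4.7
ee_pos: [608.7, -142.1, 23.4]
tcp_rot: [3.141, -0.0, 0.029]
ft_force: [-0.1, -1.2, 1.4]
finger_gap: -0.1
grasp_force: 0.6
time: 5.7
ee_pos: [607.7, -113.0, 23.2]
tcp_rot: [-3.141, 0.0, 0.029]
ft_force: [-0.6, -0.1, 0.3]
finger_gap: -0.3
grasp_force: 0.0
[[  34.86107116 -104.2611699 ]] [-0.64483819 -0.10733942  0.34981362]
```

To row units: -1.5 mm is -0.024, -1 mm is -0.016.

```bash
for i in 1; do echo '[{"pos": [0,-0.024,0],"finger_gap": 0},{"pos": [0,-0.016,0],"finger_gap": 0},{"finger_gap": 0}]' > next.json && python3 -m crank next.json | sed -n '2p;4p'; done; echo '[{"pos": [0,-0.016,0],"finger_gap": 0},{"finger_gap": 0}]' > next.json && python3 -m crank next.json|sed -n '2p;4p';echo '[{"pos": [0,-0.016,0],"finger_gap": 0},{"finger_gap": 0}]' > next.json && python3 -m crank next.json|sed -n '2p;4p'
```

```text
ee_pos: [607.7, -111.5, 23.2]
ft_force: [-0.4, -4.3, -1.0]
ee_pos: [607.8, -111.4, 23.5]
ft_force: [-0.9, -8.1, -0.8]
ee_pos: [608.0, -111.3, 23.7]
ft_force: [-0.9, -10.7, -0.3]
```

The strip is home: the tip stalled against about 10 N. Next I back off, raise, and check the strip with the wrist camera from the lever's side.

To row units: -45 mm is -0.72, -30 mm is -0.48.

```bash
echo '[{"pos": [0,0.096,0],"finger_gap": 0},{"pos": [0,0.128,0],"finger_gap": 0},{"pos": [0,0,-0.72],"finger_gap": 0},{"pos": [0,0,-0.72],"finger_gap": 0},{"pos": [-0.336,-0.48,0],"finger_gap": 0},{"pos": [-0.336,-0.48,0],"finger_gap": 0},{"pos": [-0.336,-0.48,0],"finger_gap": 0},{"pos": [-0.336,-0.48,0],"finger_gap": 0},{"pos": [-0.336,-0.48,0],"finger_gap": 0},{"pos": [-0.352,-0.48,0],"finger_gap": 0},{"finger_gap": 0},{"finger_gap": 0}]' > next.json && python3 -m crank next.json
python3 - <<'E'
from workcell import bot
from h import *
s=bot.read_state();c=bot.camera("wrist");cv2.imwrite('pics/w3.png',c['img'][...,::-1]);c['T']=wT(c,s);np.save('pics/w3.npy',c,allow_pickle=True)
j=np.load('jig.npy');print(s['ee_pos'],s['tcp_rot'],s['joint_pos'],tojig(j,s['ee_pos'][None]))
E
```

```text
time: 8.07
ee_pos: [476.6, 53.3, 113.7]
tcp_rot: [3.142, -0.001, 0.029]
ft_force: [0.8, -0.9, 0.7]
finger_gap: 0.1
grasp_force: 0.0
[476.61110126  53.34165882 113.67132208] [ 3.14152149e+00 -1.06890972e-03  2.93465359e-02] [-5.31911247e-02 -9.08166829e-03  2.00811827e+00  1.89218831e-05
  1.14148491e+00  1.48825084e+00] [[-91.15405596  65.97758256]]
```

View pics/w3.png

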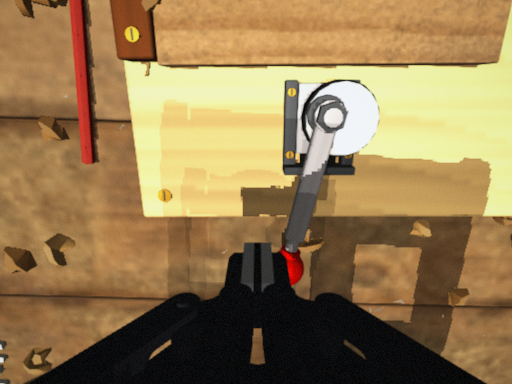

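The strip's end touches the stop at column 157. The bolt is at (333,117), the arm's end at (290,245), and the finger is at columns 243-274, left of the arm, which is its clockwise side. That is where I want it.

```bash
python3 - <<'E'
from h import *
c=np.load('pics/w3.npy',allow_pickle=True).item();T=c['T'];j=np.load('jig.npy')
b=tojig(j,plane(c,[(333,117)],65,T))[0];a=tojig(j,plane(c,[(290,246),(310,181)],55,T))
print('bolt',b,'arm',a,'angle',[np.degrees(np.arctan2(*(q-b)[::-1]))%360 for q in a])
print('strip near edge',tojig(j,plane(c,[(165,65),(497,62)],38,T)), 'stop',tojig(j,plane(c,[(157,60)],42,T)))
p=np.array([-91.2,66.0]);pv=np.array([-25,20])
for d in [150,167,180,195,210,225,235,245,255,260,265]:
    f=np.radians(d);u=np.array([np.cos(f),np.sin(f)]);n=np.array([-u[1],u[0]])
    q=pv+75*u-n*(7+8*abs(n[1])+11*abs(n[0]))
    if d>150: print(d,round((d-150)*np.pi/180,2),q.round(1),'dx,dy tool',(q-p).round(1)*[1,-1]);p=q
E
```

```text
bolt [-24.84921626  20.88032352] arm [[-116.10828851   42.29790475]
 [ -67.44427142   30.60730599]] angle [np.float64(166.79228831601418), np.float64(167.1365425627923)]
strip near edge [[  5.35489776 125.30591353]
 [  7.21639775 -88.106774  ]] stop [[  8.03012499 128.97778153]]
167 0.3 [-94.2  53.7] dx,dy tool [-3.  12.3]
180 0.52 [-100.   35.] dx,dy tool [-5.8 18.7]
195 0.79 [-102.    17.6] dx,dy tool [-2.  17.4]
210 1.05 [-99.7  -0.7] dx,dy tool [ 2.3 18.2]
225 1.31 [-92.5 -18.6] dx,dy tool [ 7.2 17.9]
235 1.48 [-84.9 -29.6] dx,dy tool [ 7.6 11. ]
245 1.66 [-75.1 -39.4] dx,dy tool [9.8 9.8]
255 1.83 [-63.4 -47.3] dx,dy tool [11.7  8. ]
260 1.92 [-57.  -50.5] dx,dy tool [6.5 3.2]
265 2.01 [-50.1 -53.1] dx,dy tool [6.8 2.6]
```

To row units: 37 mm is 0.592, 12 mm is 0.192.

```bash
echo '[{"pos": [0,0,0.592],"finger_gap": 0},{"pos": [0,0,0.592],"finger_gap": 0},{"pos": [-0.048,0.192,0],"finger_gap": 0},{"pos": [-0.048,0.144,0],"finger_gap": 0},{"pos": [-0.048,0.144,0],"finger_gap": 0},{"pos": [-0.016,0.144,0],"finger_gap": 0},{"pos": [-0.016,0.128,0],"finger_gap": 0},{"pos": [0.016,0.144,0],"finger_gap": 0},{"pos": [0.016,0.144,0],"finger_gap": 0},{"pos": [0.048,0.144,0],"finger_gap": 0},{"pos": [0.064,0.144,0],"finger_gap": 0},{"finger_gap": 0}]' > next.json && python3 -m crank next.json
python3 - <<'E'
from workcell import bot
from h import *
s=bot.read_state();c=bot.camera("wrist");cv2.imwrite('pics/w4.png',c['img'][...,::-1]);c['T']=wT(c,s);np.save('pics/w4.npy',c,allow_pickle=True)
j=np.load('jig.npy');print(tojig(j,s['ee_pos'][None]))
E
```

```text
time: 9.62
ee_pos: [476.6, -30.5, 39.2]
tcp_rot: [3.141, 0.0, 0.028]
ft_force: [-0.1, -0.5, 0.2]
finger_gap: -0.2
grasp_force: 0.0
[[-93.73024128 -17.85777482]]
```

View pics/w4.png

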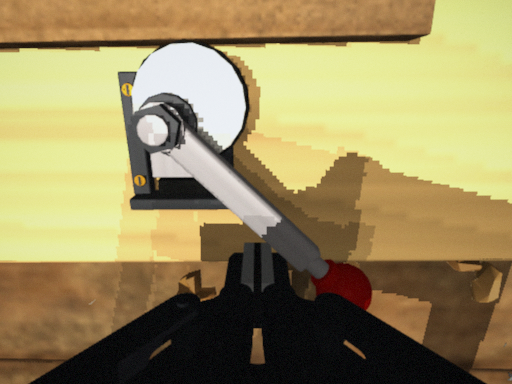

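The lever follows the finger: its arm runs from the bolt (155,128) to (320,268). The strip is still at the top edge. I continue round into the squeeze.

To row units: 6 mm is 0.096, 5 mm is 0.08.

```bash
echo '[{"pos": [0.064,0.096,0],"finger_gap": 0},{"pos": [0.064,0.08,0],"finger_gap": 0},{"pos": [0.08,0.08,0],"finger_gap": 0},{"pos": [0.08,0.08,0],"finger_gap": 0},{"finger_gap": 0}]' > next.json && python3 -m crank next.json
echo '[{"pos": [0.096,0.064,0],"finger_gap": 0},{"pos": [0.096,0.064,0],"finger_gap": 0},{"finger_gap": 0},{"finger_gap": 0}]' > next.json && python3 -m crank next.json
echo '[{"pos": [0.064,0.032,0],"finger_gap": 0},{"pos": [0.064,0.032,0],"finger_gap": 0},{"pos": [0.064,0.016,0],"finger_gap": 0},{"finger_gap": 0},{"finger_gap": 0}]' > next.json && python3 -m crank next.json
python3 - <<'E'
from workcell import bot
from h import *
s=bot.read_state();c=bot.camera("wrist");cv2.imwrite('pics/w5.png',c['img'][...,::-1]);c['T']=wT(c,s);np.save('pics/w5.npy',c,allow_pickle=True)
j=np.load('jig.npy');print(tojig(j,s['ee_pos'][None]))
E
```

```text
time: 10.3
ee_pos: [494.8, -50.1, 38.9]
tcp_rot: [-3.141, 0.001, 0.029]
ft_force: [-2.2, 3.8, -0.4]
finger_gap: -0.2
grasp_force: 1.5
time: 10.8
ee_pos: [505.8, -57.1, 38.4]
tcp_rot: [-3.14, 0.003, 0.029]
ft_force: [-4.8, 5.0, 0.1]
finger_gap: 0.2
grasp_force: 2.6
time: 11.42
ee_pos: [516.0, -60.6, 37.7]
tcp_rot: [-3.138, 0.008, 0.029]
ft_force: [-9.2, 9.0, 2.0]
finger_gap: -0.3
grasp_force: 5.1
[[-55.27258692 -49.07662687]]
```

View pics/w5.png

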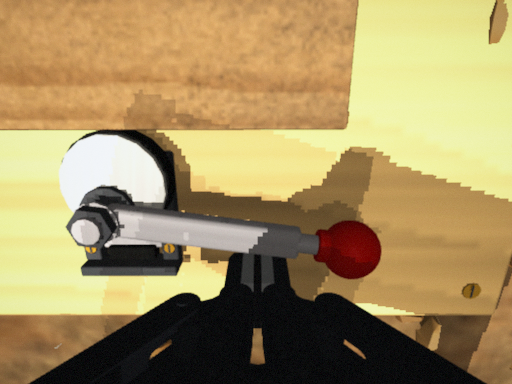

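The cam touches the strip's edge and the arm runs from the bolt (87,228) to the knob (351,250). I compute the angle.

```bash
python3 - <<'E'
from h import *
c=np.load('pics/w5.npy',allow_pickle=True).item();T=c['T'];j=np.load('jig.npy')
b=tojig(j,plane(c,[(87,228)],65,T))[0];k=tojig(j,plane(c,[(351,250)],50,T))[0];d=k-b
print(b,k,np.hypot(*d),(np.degrees(np.arctan2(d[1],d[0]))%360-150)*np.pi/180)
print('strip corner',tojig(j,plane(c,[(347,127),(60,129)],38,T)))
E
```

```text
[-25.56585983  19.35076603] [-43.84327678 -92.93969597] 113.76823733865285 1.933041036380571
strip corner [[ 11.15663458 -89.03562127]
 [ 10.19623451  38.90631311]]
```

The lever is at 1.93 rad and the strip is square with x about 40.5. I retreat and verify.

To row units: -50 mm is -0.8, -40 mm is -0.64.

```bash
echo '[{"pos": [-0.08,0,0],"finger_gap": 0},{"pos": [-0.16,0,0],"finger_gap": 0},{"pos": [-0.16,0,0],"finger_gap": 0},{"pos": [0,0,-0.64],"finger_gap": 0},{"pos": [0,0,-0.8],"finger_gap": 0},{"pos": [-0.08,0,-0.8],"finger_gap": 0},{"pos": [-0.08,0,-0.8],"finger_gap": 0},{"finger_gap": 0},{"finger_gap": 0},{"finger_gap": 0}]' > next.json && python3 -m crank next.json
python3 - <<'E'
from workcell import bot
from h import *
s=bot.read_state();c=bot.camera("wrist");cv2.imwrite('pics/w6.png',c['img'][...,::-1]);c['T']=wT(c,s);np.save('pics/w6.npy',c,allow_pickle=True)
E
```

```text
time: 12.72
ee_pos: [483.3, -63.2, 227.5]
tcp_rot: [-3.141, 0.003, 0.029]
ft_force: [0.0, -1.1, -0.2]
finger_gap: -0.1
grasp_force: 0.0
```

View pics/w6.png

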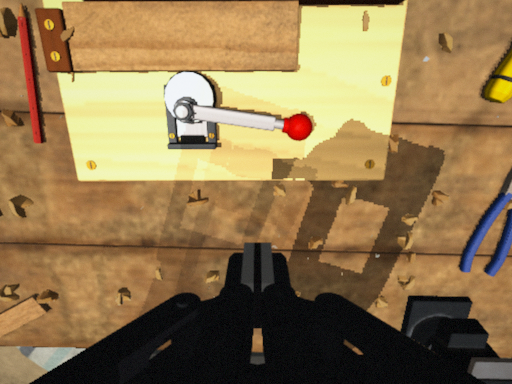

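The strip sits against the stop (edge at column 71) and the fence, and the lever runs from the bolt (184,110) to the knob (298,126).

```bash
python3 - <<'E'
from h import *
c=np.load('pics/w6.npy',allow_pickle=True).item();T=c['T'];j=np.load('jig.npy')
b=tojig(j,plane(c,[(184,110)],65,T))[0];k=tojig(j,plane(c,[(298,126)],50,T))[0];d=k-b
print(b,k,np.hypot(*d),(np.degrees(np.arctan2(d[1],d[0]))%360-150)*np.pi/180)
print('strip near L,R; far R',tojig(j,plane(c,[(72,71),(298,70),(299,2)],38,T)),'stop',tojig(j,plane(c,[(63,10),(72,71)],42,T)))
E
```

```text
[-26.07479471  18.14792931] [-42.73371884 -91.5895082 ] 110.99470682644437 1.943738272364043
strip near L,R; far R [[  9.22091659 131.79487517]
 [ 10.04628497 -90.82125234]
 [ 68.46381937 -89.27168089]] stop [[ 61.29931751 127.75909735]
 [  9.06178849 129.59250707]]
```

The lever stayed at 1.94 rad, and the strip is square, home and against the fence.

```bash
python3 -c "
from workcell import bot
print(bot.close_job())"
```

```text
the job is handed in; nothing more can be done
None
```

The job is handed in, though the verdict was not reported back: the strip was pushed home to the end stop, then the cam lever was swung to about 1.94 rad, where it stayed after I withdrew with the strip square against the fence; the cam's grip force could not be measured directly.

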